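# Roll the rolling pin onto its cork strip

## Robot

A 6-joint arm with a two-finger parallel gripper is mounted at the origin on the work surface. World frame = base frame: x ahead of the robot, y to its left, z up, the work surface at z = 0. Lengths are in m, angles in rad, forces in N, time in s.
With the tool pointing down it reaches from about 0.275 to 0.725 m from the base axis. Payload 15.9 kg.
Tool frame: the origin (TCP) lies at the centre of the arm's flange, where the gripper is bolted on; the fingertips stand arm.tips_ahead ahead of it and the grasp point (between the pads) lies 155 mm ahead of it (arm.tips_ahead is the distance from the TCP to the fingertips, in m); z points along the fingers, x is the direction in which the jaws open and shut, and the axes are right-handed (so a half turn about z gives the same grasp; the last joint's range is limited). The gripper opens to 85 mm and grips with 20 to 120 N. Pads are 22 mm wide; open, the fingers measure 114 mm over their backs; the gripper's body (76 mm by 85 mm) begins 54 mm behind the grasp point. The pads swing forward as they close: fully open they stand 13 mm farther back than shut.
Start: joints at [1.314, 0.213, -0.034, 1.323, 0, 1.571], TCP at [0.127, 0.484, 0.405] pointing down, gripper open.
Joint ranges: [-2.98, 2.98], [-0.74, 1.72], [-1.14, 1.35], [-2.1, 2.04], [-1.57, 1.44], [-3.14, 3.14]. Speed limits (rad/s): [1.89, 1.89, 2.39, 2.57, 3.14, 3.14].

## Interface

Orientations are given as a rotation vector (axis times angle).
In Python, from station import sensors, capture, camera_info, arm, nets gives the robot as it stands. The module is installed in compiled form; this text tells all that it offers.
- The arm moves only by the tool jog_arm, never from a script. Its arguments are lists of equal length, an entry for each row: "offset": the shift along the tool's x, y, z in m, a list of three; "turn": the turn about the tool's z in rad; "fingers": the gripper command: -1 is fully open, 1 is shut, values between are in proportion. A call has 1 to 8 rows; each row shifts and turns the pose as measured when the row begins, along the tool's axes as they then stand; what a row does not reach is not made up. A row lasts 1/8 s, in which the tool goes at most 62.5 mm and 10.7 degrees, less where a joint would pass 70% of its speed; a pose out of reach is approached as far as the arm can. A call is refused whole if a number of a shift passes 0.0625 or a number of a turn 0.188, either way. A call with a gripper value outside its range is refused whole. The fingers move at their own pace and stop on an object; "force" is the grip in N (left out, the last holds). Time passes only in rows, so rows that do not move let the fingers close. It gives the time, the measured TCP pose, the force and the opening at its end, in the units of the state.
- sensors.get_state(): the state, without advancing time (a new reading comes with each control period).
- capture(name): name is "side" or "top"; returns (picture, depth): 420x560x3 uint8, blue, green, red; 420x560 float32, m along the optical axis (not along the pixel's ray), 0 where there is no reading.
- camera_info(name): a dict with "camera_matrix" (3x3 intrinsics, pixels), "rvec" (rotation vector, rad) and "tvec" (3), from world to camera coordinates, as OpenCV has them. Camera axes: x right, y down, z forward; pixel columns grow to the right and rows downward; lengths in m; the calibration is good to about 2 mm. A picture is of the moment at which its call begins. camera_info takes no time and is no camera call.
- arm.close_job(): hands the job in, once; it reports no verdict.
Trained networks look in the newest picture that a camera, given by its name, has taken for a name from the list of things; names that differ only in an ending like _2 or _b are one class to them, and where a whole thing is asked for, a point or a joint stands for the part that bears it (a point fixed in the world has none). Each returns a list of dicts, best first, with "p" (0 to 1); they miss things now and then, are a little off and sometimes report something else, mostly with a low value. They report only what shows in the picture. A call takes as long as a camera call. They do not tell look-alikes from the thing itself.
- nets.regions_of(camera, query): "region" (420x560 bool, what is visible of it) and "position" ([row, column] as shares, 0 to 1, of the picture: columns of its width, rows of its height, amid what is visible of it).
- nets.mark_of(camera, query): "position" ([row, column] as shares, 0 to 1, of the picture: columns of its width, rows of its height: a listed point, or the origin of a listed thing).
The state is a dict: "time_s": time; "joint_pos": joint angles; "joint_vel": joint speeds; "joint_efforts": joint torques, N m; "tool_pos": TCP position; "eef_rot": TCP orientation; "contact_force": force on the tool from outside, world axes, zero at the start; "wrist_torque": the same for the moment, N m; "gripper_width": finger opening in m.
Only numpy, scipy, OpenCV 4.12 (cv2) and the standard library are available. Lean on these libraries where they do the work, as an engineer would, in place of code of your own. Each camera call takes 0.05 s, during which the arm holds its last target.

## Task

Push the rolling pin from on top with the fingertips so that it rolls across the oak board, and leave it lying still along the middle of the cork strip. Only push it from above: do not grip it, shove it from low down at the side or lift it, and leave the cup, the jam jar and the toast rack where they stand.

Things in the scene. Friction and masses are not known exactly. Their poses are not given: they have to be found in the camera images.
- board: Smoked-oak board fixed to the shelf, 420 mm (its x) by 500 mm (its y), 18 mm thick, flat top at z = 0.018. Origin at the centre of its underside. Turned up to 17 degrees about vertical.
- strip: Cork strip inlaid flush in the board: 240 mm long (its x) and 36 mm wide (its y); it makes no step. Origin at its centre, on the board's top. It lies parallel to the pin's starting direction, 75 to 135 mm away from it across the board, on the left or on the right of it.
- pin: Loose wooden rolling pin: a cylinder 60 mm across, 140 mm long, lying along its own x axis, with a 24 mm thick handle at each end (224 mm overall); 0.2 to 0.5 kg. Origin at its centre, 30 mm above the board; top 78 mm above the work surface. Its y and z axes turn as it rolls. Let go, it soon stops. A finger on top that does not slip travels twice as far as the pin, so roll it in several strokes.
- cup: Stoneware cup standing at the far edge of the board, 76 mm across, 85 mm high; origin at the centre of its underside. Leave alone.
- jam: Glass jam jar standing at the far edge of the board, 68 mm across, 100 mm high; origin at the centre of its underside. Leave alone.
- rack: Chrome toast rack standing at the far edge of the board, 70 mm (its x) by 150 mm (its y), 83 mm high; origin at the centre of its underside. Leave alone.
Not all that is in view belongs to the job. What is meant by the pin is not pink, purple or yellow, and is the smaller of those in its own colour.

How it is judged:
On the way, in this order (a step that is already met when the one before it is completed fails the run):
1. the fingers touch the pin (contact force between the fingers and pin above 0.5 N), for 0.05 s.
2. the pin has rolled over by a fifth of a turn or more (angle between pin's own z axis and vertical above 1.25 rad), for 0.05 s.
At the end, for the whole second after the job is handed in: The pin lies still on the board, its axis within 10 mm of the cork strip's centreline, within 40 mm of its middle lengthwise and within 9 degrees of its direction (y of pin in the frame of strip between -0.01 and 0.01 m and x of pin in the frame of strip between -0.04 and 0.04 m and angle between the x axis of pin and the x axis of strip, either way round below 0.16 rad and height (world z) of pin between 0.044 and 0.052 m and linear speed of pin below 0.01 m/s); the robot touches nothing.
It fails at once if the pin is gripped or pushed from low at its side: the fingers touch it while the grasp point between them is lower than the pin's top (contact force between the fingers and pin above 0.5 N and height (world z) of the grasp point below 0.078 m).
It fails at once if the pin is lifted off the board (height (world z) of pin above 0.063 m).
It fails at once if the cup is moved by more than 15 mm or tipped (distance of cup from where it was at the start of the episode above 0.015 m or angle between cup's own z axis and vertical above 0.3 rad).
It fails at once if the jam jar is moved by more than 15 mm or tipped (distance of jam from where it was at the start of the episode above 0.015 m or angle between jam's own z axis and vertical above 0.3 rad).
It fails at once if the toast rack is moved by more than 15 mm or tipped (distance of rack from where it was at the start of the episode above 0.015 m or angle between rack's own z axis and vertical above 0.3 rad).
It also fails if it takes over 61 s, if anything falls off the work surface, if the arm or the gripper's body presses on something with over 40 N, if the wrist force passes 120 N, or if a joint passes its speed limit or range.

## Working session

There is one attempt and no reset: what is moved stays moved. The work goes in short steps, Python scripts to look and compute and a tool call to move; the robot and the scene stay as the last step left them, time stands still between calls to the robot, and variables do not carry over. Pictures are saved under pics/ and viewed, and the job is handed in when it is done.

Besides the shell and the picture viewer there is one more tool, called after "Call:" as name(argument=value, ...), one argument or row to a line, values as JSON. jog_arm: Moves the arm, as the interface text tells. Its arguments: {"type":"object","properties":{"offset":{"type":"array","items":{"type":"array","items":{"type":"number"}}},"turn":{"type":"array","items":{"type":"number"}},"fingers":{"type":"array","items":{"type":"number"}},"force":{"type":"number"}},"required":["offset","turn","fingers"]}

```bash
mkdir -p pics; cat > h.py <<'E'
import numpy as np,cv2
from station import sensors,capture,camera_info,arm,nets
def cam(n):
    c=camera_info(n);K=np.array(c["camera_matrix"],float);R=cv2.Rodrigues(np.array(c["rvec"],float))[0];t=np.array(c["tvec"],float).ravel();return K,R,t
def unproj(n,uv,d):
    K,R,t=cam(n);uv=np.atleast_2d(uv).astype(float);d=np.ravel(d)
    p=np.c_[(uv[:,0]-K[0,2])/K[0,0]*d,(uv[:,1]-K[1,2])/K[1,1]*d,d]
    return (p-t)@R
def onplane(n,uv,z):
    K,R,t=cam(n);uv=np.atleast_2d(uv).astype(float)
    r=np.c_[(uv[:,0]-K[0,2])/K[0,0],(uv[:,1]-K[1,2])/K[1,1],np.ones(len(uv))]@R
    C=-R.T@t; s=(z-C[2])/r[:,2]; return C+r*s[:,None]
E
python3 - <<'E'
from h import *
print(sensors.get_state(),getattr(arm,'tips_ahead',None))
for n in("top","side"):
    p,d=capture(n);cv2.imwrite(f"pics/{n}0.png",p);np.save(f"{n}0.npy",d)
    for q in("pin","strip","board","cup","jam","rack"):
        for r in nets.regions_of(n,q):
            m=r["region"];v,u=np.nonzero(m);print(n,q,round(r["p"],2),np.round(np.array(r["position"])*[420,560]),m.sum(),(u.min(),u.max(),v.min(),v.max()) if len(u) else 0)
print(camera_info("top"))
E
```

```text
{'time_s': 0.0, 'joint_pos': array([ 1.31398880e+00,  2.13320299e-01, -3.50424780e-02,  1.32350721e+00,
        2.44120325e-06,  1.57080222e+00]), 'joint_vel': array([-0.00031152, -0.00059004,  0.00106848,  0.00053187,  0.00142878,
        0.00128031]), 'joint_efforts': array([-4.06199906e-03, -6.86165857e+01,  4.87118626e+01,  1.72775454e-02,
       -1.24683443e-04,  4.52741375e-06]), 'tool_pos': array([0.12695858, 0.48345782, 0.40424058]), 'eef_rot': array([ 2.48709958e+00,  1.91828850e+00, -1.33749024e-03]), 'contact_force': array([ 0.78724209, -0.57660292, -1.16561183]), 'wrist_torque': array([ 0.028754  , -0.01962406,  0.00991697]), 'gripper_width': 0.08546211623870781} 0.1734
top pin 0.87 [105. 422.] 1268 (np.int64(387), np.int64(458), np.int64(87), np.int64(120))
top pin 0.85 [318. 202.] 1587 (np.int64(190), np.int64(214), np.int64(274), np.int64(362))
top pin 0.79 [309. 430.] 3378 (np.int64(368), np.int64(489), np.int64(280), np.int64(336))
top pin 0.78 [233. 116.] 2720 (np.int64(97), np.int64(149), np.int64(181), np.int64(284))
top pin 0.75 [202. 302.] 1448 (np.int64(292), n
[... 999 characters left out ...]
252), np.int64(269), np.int64(226), np.int64(233))
side board 0.74 [241. 301.] 7365 (np.int64(221), np.int64(396), np.int64(191), np.int64(283))
side cup 0.71 [188. 312.] 446 (np.int64(305), np.int64(324), np.int64(174), np.int64(200))
side jam 0.98 [229. 372.] 698 (np.int64(361), np.int64(383), np.int64(210), np.int64(245))
side rack 0.57 [214. 341.] 524 (np.int64(321), np.int64(357), np.int64(190), np.int64(226))
{'camera_matrix': array([[437.40816051,   0.        , 282.46078583],
       [  0.        , 437.40816051, 208.84985112],
       [  0.        ,   0.        ,   1.        ]]), 'rvec': array([ 2.10757045, -2.12602838,  0.21114658]), 'tvec': array([0.08565535, 0.4655132 , 1.13562849])}
```

View pics/top0.png

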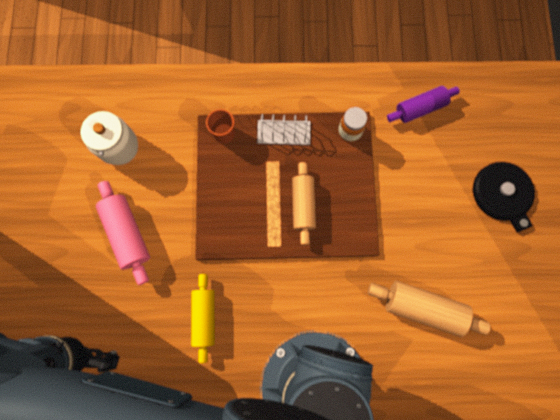

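View pics/side0.png

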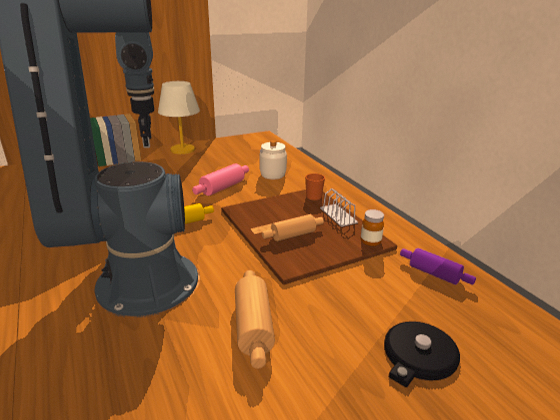

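The top view has five candidates: pink (122,232), yellow (202,318), purple (422,105), large wooden (430,309) and small wooden on the board (304,202). The pin is the small wooden one at (304,202), and the strip lies to its left at (273,202). Next I'll measure both and check a close crop.

```bash
cat >> h.py <<'E'
def axis2(P):
    c=P.mean(0);w,V=np.linalg.eigh(np.cov((P-c).T));v=V[:,1];v=v*np.sign(v[0]);s=(P-c)@v;n=np.array([-v[1],v[0]]);q=(P-c)@n
    return c+v*(s.min()+s.max())/2+n*(q.min()+q.max())/2,np.arctan2(v[1],v[0]),np.ptp(s),np.ptp(q)
def measure(name="top"):
    p,d=capture(name)
    out={}
    K,R,t=cam("top")
    for r in nets.regions_of("top","pin"):
        v,u=np.nonzero(r["region"]);P=unproj("top",np.c_[u,v],d[v,u]);
        if abs(u.mean()-290)<50 and v.mean()<260: 
            Q=onplane("top",np.c_[u,v],0.048);print("pin p",r["p"],"topz",np.percentile(P[:,2],98),axis2(Q[:,:2]))
    for r in nets.regions_of("top","strip"):
        v,u=np.nonzero(r["region"]);Q=onplane("top",np.c_[u,v],0.018);print("strip",r["p"],axis2(Q[:,:2]),'z',np.median(unproj("top",np.c_[u,v],d[v,u])[:,2]))
    return p,d
E
python3 - <<'E'
from h import *
p,d=measure()
cv2.imwrite("pics/crop.png",cv2.resize(p[95:270,185:390],None,fx=3.5,fy=3.3,interpolation=cv2.INTER_CUBIC))
for q in("cup","jam","rack"):
    r=nets.regions_of("top",q)[0];v,u=np.nonzero(r["region"]);P=unproj("top",np.c_[u,v],d[v,u]);P=P[P[:,2]>.03];print(q,P.min(0),P.max(0))
K,R,t=cam("top");print(-R.T@t)
E
```

```text
pin p 0.69 topz 0.0810322327582287 (array([0.48498662, 0.02496591]), np.float64(0.018959614504306783), np.float64(0.22477008591447012), np.float64(0.06012238208936395))
strip 0.56 (array([0.49140722, 0.10722739]), np.float64(0.013840679122028443), np.float64(0.24468081219897714), np.float64(0.03986472298654078)) z 0.019399076291390913
cup [0.23271319 0.0825794  0.03069383] [0.73083605 0.28394864 1.20528696]
jam [ 0.23271319 -0.14405593  0.03029337] [0.72668269 0.0825794  1.20528696]
rack [0.23271319 0.01539837 0.03008337] [0.72434451 0.14342126 1.20528696]
[0.23271319 0.0825794  1.20528696]
```

View pics/crop.png

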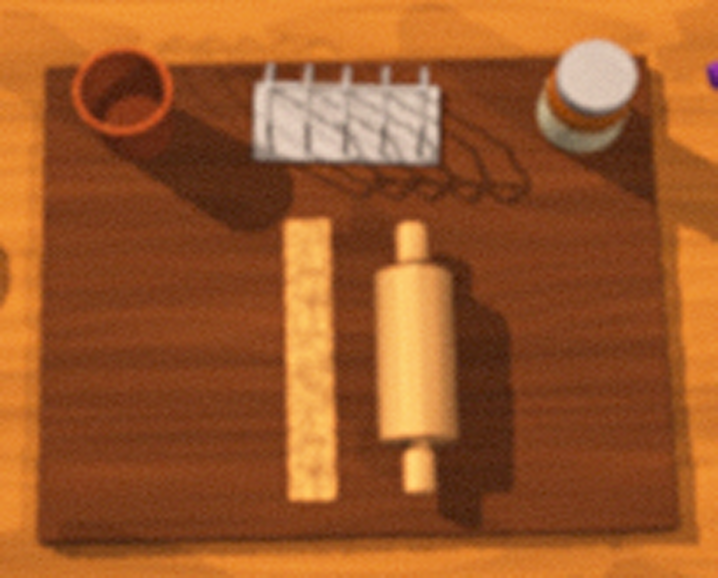

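The crop confirms it: the small wooden pin lies right of the cork strip and parallel to it, about 82 mm away. I'll work out the approach now.

```bash
cat >> h.py <<'E'
def st():
    s=sensors.get_state();R=cv2.Rodrigues(s["eef_rot"])[0]
    print("t",round(s["time_s"],2),"pos",s["tool_pos"].round(4),"xang",round(np.arctan2(R[1,0],R[0,0]),4),"down",R[:,2].round(3),"F",s["contact_force"].round(2),"w",round(s["gripper_width"],4));return s["tool_pos"],R
def plan(target,ang,n):
    p,R=st();a=np.arctan2(R[1,0],R[0,0]);da=(ang-a)/n;d=(np.array(target)-p)/n
    for i in range(n):
        c=a+da*i;x=np.array([np.cos(c),np.sin(c)]);y=np.array([np.sin(c),-np.cos(c)])
        print([round(float(x@d[:2]),4),round(float(y@d[:2]),4),round(float(-d[2]),4)],round(-da,4))
E
python3 -c "
from h import *
plan([.485,.015,.33],.016,12)"
```

```text
t 1.0 pos [0.127  0.4836 0.4047] xang 1.314 down [-0. -0. -1.] F [ 0.18 -0.08 -0.11] w 0.0849
[-0.0302, 0.0388, 0.0062] 0.1082
[-0.0258, 0.0418, 0.0062] 0.1082
[-0.0212, 0.0444, 0.0062] 0.1082
[-0.0163, 0.0464, 0.0062] 0.1082
[-0.0112, 0.0479, 0.0062] 0.1082
[-0.0059, 0.0488, 0.0062] 0.1082
[-0.0006, 0.0491, 0.0062] 0.1082
[0.0047, 0.0489, 0.0062] 0.1082
[0.0099, 0.0481, 0.0062] 0.1082
[0.0151, 0.0468, 0.0062] 0.1082
[0.02, 0.0449, 0.0062] 0.1082
[0.0248, 0.0424, 0.0062] 0.1082
```

Call:
jog_arm(
  offset=[
    [-0.03,0.039,0.006],
    [-0.026,0.042,0.006],
    [-0.021,0.044,0.006],
    [-0.016,0.046,0.006],
    [-0.011,0.048,0.006],
    [-0.006,0.049,0.006],
    [-0.001,0.049,0.006],
    [0.005,0.049,0.006],
  ],
  turn=[0.108,0.108,0.108,0.108,0.108,0.108,0.108,0.108],
  fingers=[-0.2,-0.2,-0.2,-0.2,-0.2,-0.2,-0.2,-0.2],
)

```text
time_s: 2.0
tool_pos: [0.3679, 0.1621, 0.3557]
eef_rot: [-3.068, -0.668, -0.005]
contact_force: [1.1, 1.6, -0.3]
gripper_width: 0.051
```

```bash
python3 -c "
from h import *
plan([.485,.015,.33],.016,6)"
```

```text
t 2.0 pos [0.3679 0.1621 0.3557] xang 0.4288 down [ 0.003  0.003 -1.   ] F [ 1.08  1.63 -0.34] w 0.051
[0.0076, 0.0304, 0.0043] 0.0688
[0.0096, 0.0298, 0.0043] 0.0688
[0.0117, 0.0291, 0.0043] 0.0688
[0.0136, 0.0282, 0.0043] 0.0688
[0.0155, 0.0272, 0.0043] 0.0688
[0.0174, 0.0261, 0.0043] 0.0688
```

Call:
jog_arm(
  offset=[
    [0.008,0.03,0.004],
    [0.01,0.03,0.004],
    [0.012,0.029,0.004],
    [0.014,0.028,0.004],
    [0.016,0.027,0.004],
    [0.017,0.026,0.004],
    [0,0,0],
  ],
  turn=[0.069,0.069,0.069,0.069,0.069,0.069,0],
  fingers=[-0.2,-0.2,-0.2,-0.2,-0.2,-0.2,-0.2],
)

```text
time_s: 2.88
tool_pos: [0.4898, 0.007, 0.3308]
eef_rot: [-3.139, 0.009, -0.006]
contact_force: [0.4, -0.1, 0.3]
gripper_width: 0.0511
```

```bash
python3 -c "
from h import *
plan([.485,.015,.27],.016,2)
p,d=capture('side');cv2.imwrite('pics/s1.png',p)
p,d=capture('top');cv2.imwrite('pics/t1.png',p)
for n in('side','top'):
  K,R,t=cam(n)
  for q in ([.485,.025,.078],[.485,.025,.018]):
    x=K@(R@np.array(q)+t);print(n,x[:2]/x[2])
"
```

```text
t 2.88 pos [0.4898 0.007  0.3308] xang -0.0058 down [ 0.004  0.003 -1.   ] F [ 0.41 -0.07  0.31] w 0.0511
[-0.0024, -0.004, 0.0304] -0.0109
[-0.0024, -0.004, 0.0304] -0.0109
side [293.83502257 218.95520885]
side [293.28740162 234.64457259]
top [303.82108485 199.34268269]
top [302.8052057  204.07491686]
```

View pics/s1.png

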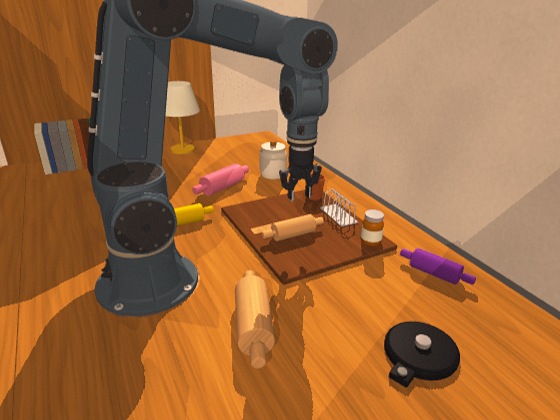

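View pics/t1.png

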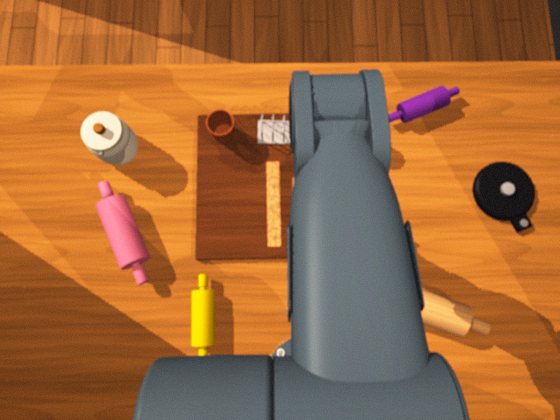

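The side view shows the fingers above the board just behind the pin. The top view hides the pin under the arm.

Call:
jog_arm(
  offset=[
    [-0.0025,-0.004,0.03],
    [-0.0025,-0.004,0.03],
    [0,0,0.005],
    [0,0,0],
  ],
  turn=[-0.011,-0.011,0,0],
  fingers=[-0.2,-0.2,-0.2,-0.2],
)

```text
time_s: 3.48
tool_pos: [0.4832, 0.0191, 0.2668]
eef_rot: [-3.138, -0.039, -0.01]
contact_force: [-0.1, -0.0, 0.3]
gripper_width: 0.0509
```

```bash
python3 -c "
from h import *
plan([.485,.015,.252],.016,2)
p,d=capture('side');cv2.imwrite('pics/s2.png',cv2.resize(p[130:290,200:410],None,fx=3.5,fy=3.5,interpolation=cv2.INTER_CUBIC))
"
```

```text
t 3.48 pos [0.4832 0.0191 0.2668] xang 0.0249 down [ 0.007  0.004 -1.   ] F [-0.15 -0.01  0.32] w 0.0509
[0.0008, 0.002, 0.0074] 0.0044
[0.0009, 0.002, 0.0074] 0.0044
```

View pics/s2.png

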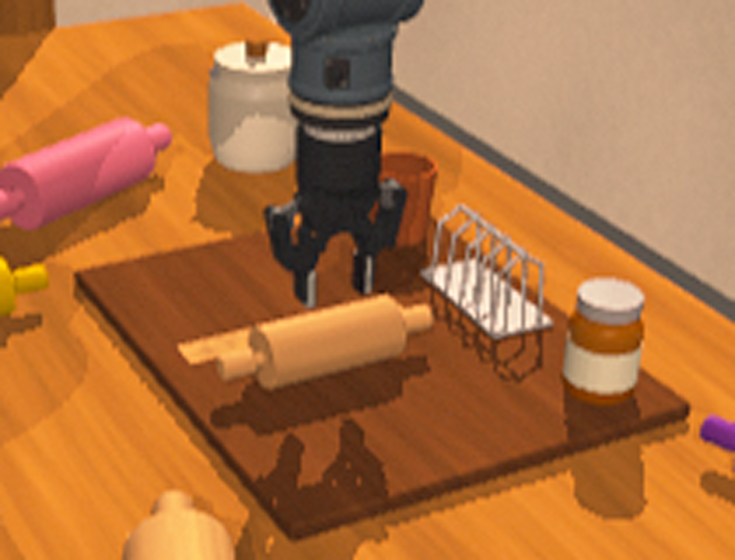

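Call:
jog_arm(
  offset=[
    [0.001,0.004,0.006],
    [0,0,0.006],
    [0,0,0],
  ],
  turn=[0,0,0],
  fingers=[-0.2,-0.2,-0.2],
)

```text
time_s: 3.9
tool_pos: [0.4853, 0.0147, 0.2559]
eef_rot: [-3.138, -0.038, -0.015]
contact_force: [-0.5, -0.1, 0.4]
gripper_width: 0.0515
```

Call:
jog_arm(
  offset=[
    [0,0,0.003],
    [0,0,0.002],
    [0,0,0],
  ],
  turn=[0,0,0],
  fingers=[-0.2,-0.2,-0.2],
)

```text
time_s: 4.28
tool_pos: [0.4854, 0.0147, 0.2507]
eef_rot: [-3.138, -0.038, -0.015]
contact_force: [0.5, -0.0, -0.6]
gripper_width: 0.0514
```

Call:
jog_arm(
  offset=[
    [0,0,0.002],
    [0,0,0],
  ],
  turn=[0,0],
  fingers=[-0.2,-0.2],
)

```text
time_s: 4.53
tool_pos: [0.4855, 0.0147, 0.2486]
eef_rot: [-3.138, -0.038, -0.015]
contact_force: [0.4, 0.7, 0.1]
gripper_width: 0.0513
```

Call:
jog_arm(
  offset=[
    [0,0,0.002],
    [0,0,0],
  ],
  turn=[0,0],
  fingers=[-0.2,-0.2],
)

```text
time_s: 4.78
tool_pos: [0.4856, 0.0146, 0.2479]
eef_rot: [-3.138, -0.038, -0.018]
contact_force: [-4.2, -0.4, 9.0]
gripper_width: 0.0511
```

Call:
jog_arm(
  offset=[
    [0,0,0.002],
    [0,0,0],
  ],
  turn=[0,0],
  fingers=[-0.2,-0.2],
)

```text
time_s: 5.03
tool_pos: [0.4854, 0.0145, 0.2479]
eef_rot: [-3.138, -0.038, -0.02]
contact_force: [-4.9, -0.6, 8.2]
gripper_width: 0.0514
```

Contact is at TCP z 0.248, with about 9 N at a 2 mm push. First stroke towards +y.

Call:
jog_arm(
  offset=[
    [0,-0.007,0.003],
    [0,-0.008,0.003],
    [0,-0.008,0.003],
  ],
  turn=[0,0,0],
  fingers=[-0.2,-0.2,-0.2],
)

```text
time_s: 5.4
tool_pos: [0.4844, 0.0374, 0.2475]
eef_rot: [-3.139, -0.037, -0.028]
contact_force: [-24.9, -2.1, 72.0]
gripper_width: 0.0511
```

```bash
python3 -c "
from h import *
st()
p,d=capture('side');cv2.imwrite('pics/s3.png',cv2.resize(p[130:290,200:410],None,fx=3.5,fy=3.5,interpolation=cv2.INTER_CUBIC))
"
```

```text
t 5.4 pos [0.4844 0.0374 0.2475] xang 0.0236 down [ 0.018  0.003 -1.   ] F [-24.88  -2.11  72.04] w 0.0511
```

View pics/s3.png

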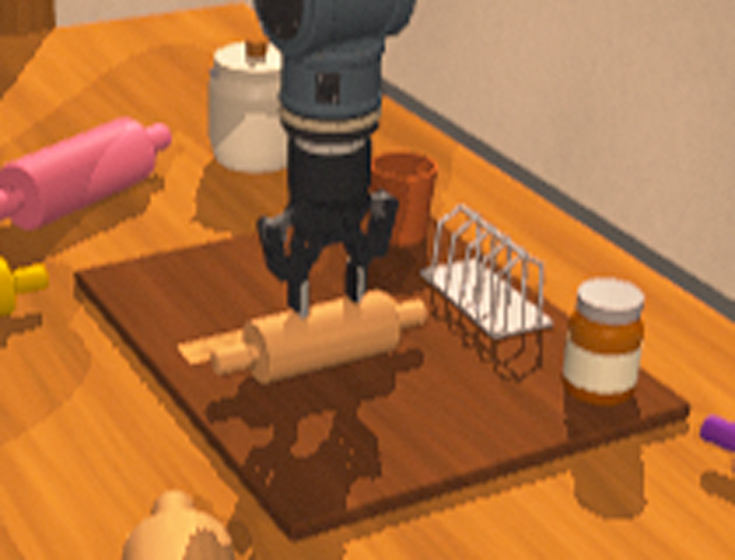

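The picture shows both fingertips on the pin, which has rolled left, but 72 N is more pressure than I want. I'll ease off and continue.

Call:
jog_arm(
  offset=[
    [0,-0.006,0.0],
    [0,-0.007,0.0005],
  ],
  turn=[0,0],
  fingers=[-0.2,-0.2],
)

```text
time_s: 5.7
tool_pos: [0.4839, 0.0515, 0.2487]
eef_rot: [-3.138, -0.037, -0.031]
contact_force: [0.1, -0.2, -0.2]
gripper_width: 0.051
```

```bash
cat >> h.py <<'E'
from scipy.optimize import least_squares
def pinside(d,reg=None):
    v,u=np.nonzero(d>0)
    P=unproj("side",np.c_[u,v],d[v,u])
    k=(P[:,2]>.026)&(P[:,2]<.085)&(P[:,0]>.36)&(P[:,0]<.6)&(P[:,1]>-.03)&(P[:,1]<.18)
    if reg is not None: k&=reg[v,u]
    P=P[k]
    def res(q):
        n=np.array([-np.sin(q[1]),np.cos(q[1])]);s=(P[:,:2]-[.485,0])@n-q[0]*np.cos(q[1]);r=np.hypot(s,P[:,2]-q[2])
        return np.minimum(np.abs(r-.03),np.abs(r-.012))
    y0=np.median(P[:,1])+.0
    f=least_squares(res,[y0,.016,.048],loss='soft_l1',f_scale=.001)
    ax=P[:,:2]@[np.cos(f.x[1]),np.sin(f.x[1])]
    print("side fit y@.485, ang, z:",f.x.round(4),"n",len(P),"x range",np.percentile(ax,[1,99]).round(3),"med res",np.median(res(f.x)).round(4))
def lookside(fn=None):
    p,d=capture("side")
    for r in nets.regions_of("side","pin"):
        v,u=np.nonzero(r["region"])
        if 240<u.mean()<340 and v.mean()<250: pinside(d,r["region"])
    for r in nets.mark_of("side","pin"):
        m=np.array(r["position"])*[420,560]
        q=onplane("side",m[::-1],.048)[0]
        if .4<q[0]<.6 and -.05<q[1]<.2: print("mark",r["p"],q.round(4))
    if fn: cv2.imwrite(fn,cv2.resize(p[130:290,200:410],None,fx=3.5,fy=3.5,interpolation=cv2.INTER_CUBIC))
E
python3 -c "
from h import *
st();d=np.load('side0.npy')
m=np.zeros(d.shape,bool);m[215:242,262:324]=1;pinside(d,m)
lookside('pics/s4.png')"
```

```text
t 5.7 pos [0.4839 0.0515 0.2487] xang 0.0238 down [ 0.02   0.003 -1.   ] F [ 0.06 -0.22 -0.23] w 0.051
side fit y@.485, ang, z: [0.0044 0.006  0.05  ] n 891 x range [0.371 0.586] med res 0.0036
side fit y@.485, ang, z: [0.0217 0.0077 0.0499] n 835 x range [0.372 0.583] med res 0.0032
mark 0.56 [0.4801 0.0143 0.048 ]
```

View pics/s4.png

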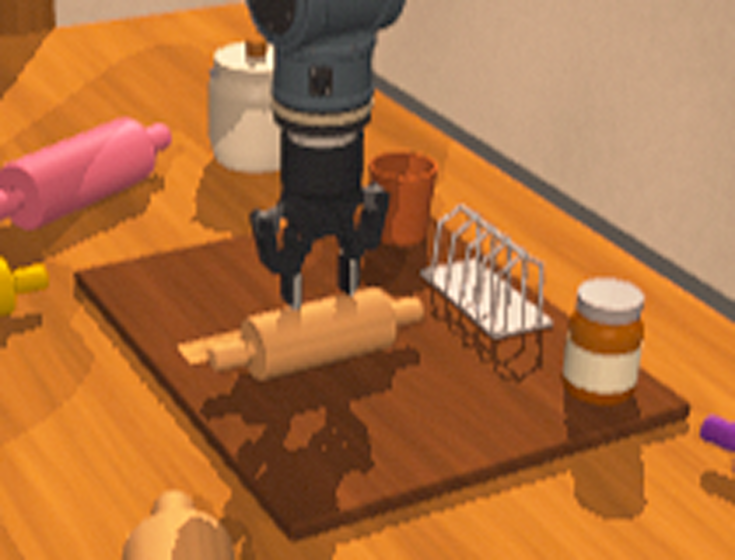

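The fingers now rest just left of the pin's top, and the pin has rolled about 17 mm. I'll step back for the next stroke.

Call:
jog_arm(
  offset=[
    [0,0,-0.01],
    [0,0.018,0],
    [0,0,0],
    [0,0,0.008],
    [0,0,0],
  ],
  turn=[0,0,0,0,0],
  fingers=[-0.2,-0.2,-0.2,-0.2,-0.2],
)

```text
time_s: 6.48
tool_pos: [0.4841, 0.0312, 0.2498]
eef_rot: [-3.138, -0.037, -0.028]
contact_force: [-0.1, -0.1, -0.2]
gripper_width: 0.0512
```

Call:
jog_arm(
  offset=[
    [0,-0.001,0.003],
    [0,0,0.001],
    [0,-0.007,0.0015],
  ],
  turn=[0,0,0],
  fingers=[-0.2,-0.2,-0.2],
)

```text
time_s: 6.85
tool_pos: [0.4843, 0.0394, 0.2476]
eef_rot: [-3.139, -0.037, -0.033]
contact_force: [-17.3, -3.8, 52.5]
gripper_width: 0.0514
```

Call:
jog_arm(
  offset=[
    [0,-0.007,0.0015],
    [0,-0.007,0.0015],
  ],
  turn=[0,0],
  fingers=[-0.2,-0.2],
)

```text
time_s: 7.1
tool_pos: [0.4836, 0.0541, 0.2481]
eef_rot: [-3.139, -0.037, -0.036]
contact_force: [-12.7, -1.3, 36.1]
gripper_width: 0.0512
```

Call:
jog_arm(
  offset=[
    [0,-0.007,0.001],
    [0,-0.006,0.001],
    [0,0,-0.006],
    [0,0,-0.006],
  ],
  turn=[0,0,0,0],
  fingers=[-0.2,-0.2,-0.2,-0.2],
)

```text
time_s: 7.6
tool_pos: [0.4825, 0.0687, 0.2604]
eef_rot: [-3.138, -0.04, -0.038]
contact_force: [0.1, 0.4, 1.4]
gripper_width: 0.0514
```

```bash
python3 -c "
from h import *
st();lookside('pics/s5.png')"
```

```text
t 7.6 pos [0.4825 0.0687 0.2604] xang 0.0256 down [ 0.024  0.004 -1.   ] F [0.05 0.36 1.38] w 0.0514
mark 0.83 [0.4796 0.0487 0.048 ]
```

View pics/s5.png

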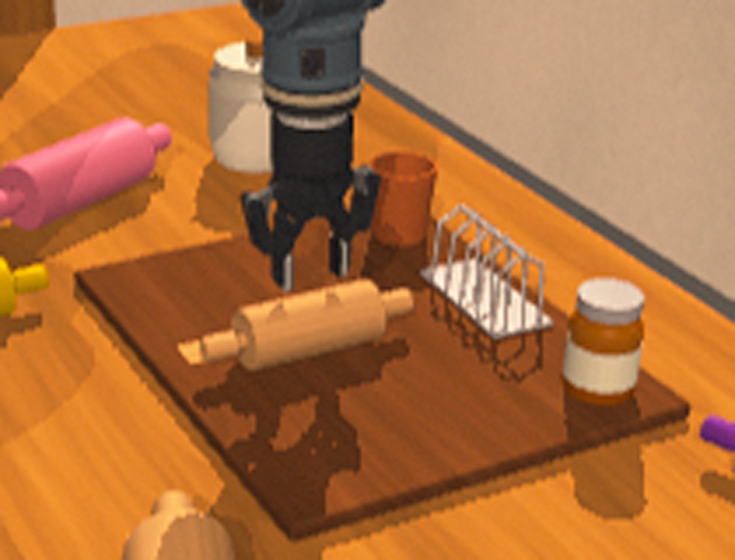

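The picture shows the pin has moved further left, with its near handle starting to cover the cork. On to the third stroke.

Call:
jog_arm(
  offset=[
    [0,0.017,0],
    [0,0,0],
    [0,0,0.01],
    [0,0,0.0005],
    [0,0,0.003],
  ],
  turn=[0,0,0,0,0],
  fingers=[-0.2,-0.2,-0.2,-0.2,-0.2],
)

```text
time_s: 8.38
tool_pos: [0.4837, 0.05, 0.2468]
eef_rot: [-3.138, -0.038, -0.041]
contact_force: [-21.2, -6.6, 75.1]
gripper_width: 0.0511
```

Call:
jog_arm(
  offset=[
    [0,-0.007,0.0015],
    [0,-0.007,0.0015],
  ],
  turn=[0,0],
  fingers=[-0.2,-0.2],
)

```text
time_s: 8.62
tool_pos: [0.4831, 0.0641, 0.248]
eef_rot: [-3.138, -0.038, -0.044]
contact_force: [-17.6, -1.3, 46.0]
gripper_width: 0.0516
```

Call:
jog_arm(
  offset=[
    [0,-0.007,0.001],
    [0,-0.007,0.001],
    [0,-0.005,0.001],
    [0,0,-0.006],
    [0,0,-0.01],
  ],
  turn=[0,0,0,0,0],
  fingers=[-0.2,-0.2,-0.2,-0.2,-0.2],
)

```text
time_s: 9.25
tool_pos: [0.4812, 0.0849, 0.2645]
eef_rot: [-3.137, -0.041, -0.046]
contact_force: [0.6, -0.3, -0.9]
gripper_width: 0.0515
```

```bash
python3 -c "
from h import *
st();lookside('pics/s6.png');p,d=measure();cv2.imwrite('pics/t6.png',p)"
```

```text
t 9.25 pos [0.4812 0.0849 0.2645] xang 0.0261 down [ 0.029  0.005 -1.   ] F [ 0.56 -0.29 -0.89] w 0.0515
side fit y@.485, ang, z: [0.0601 0.0087 0.0572] n 848 x range [0.371 0.587] med res 0.0034
mark 0.72 [0.4743 0.0729 0.048 ]
```

View pics/s6.png

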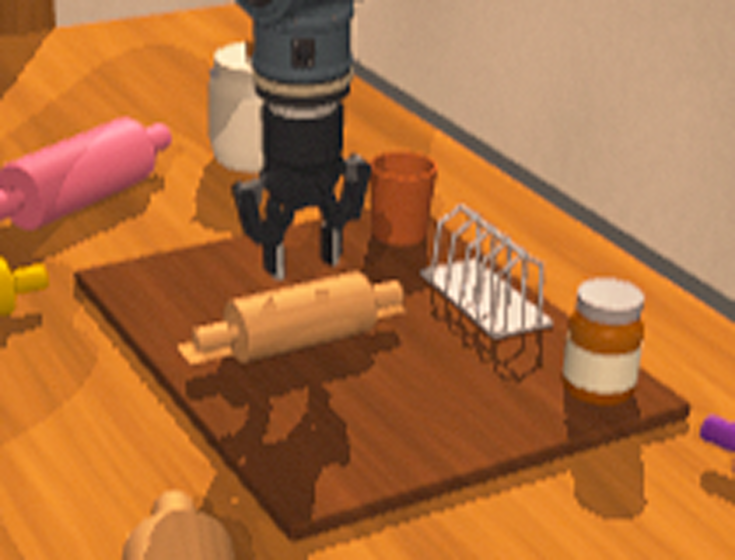

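The pin is now over the right edge of the strip, at about y≈0.078 by reckoning. Fourth stroke next, then a clear top view.

Call:
jog_arm(
  offset=[
    [0,0.016,0.004],
    [0,0,0],
    [0,0,0.009],
    [0,0,0.0005],
    [0,0,0.002],
  ],
  turn=[0,0,0,0,0],
  fingers=[-0.2,-0.2,-0.2,-0.2,-0.2],
)

```text
time_s: 10.18
tool_pos: [0.4822, 0.0673, 0.2474]
eef_rot: [-3.137, -0.039, -0.046]
contact_force: [-9.2, -3.2, 40.6]
gripper_width: 0.0509
```

Call:
jog_arm(
  offset=[
    [0,-0.007,0.0015],
    [0,-0.007,0.0015],
  ],
  turn=[0,0],
  fingers=[-0.2,-0.2],
)

```text
time_s: 10.42
tool_pos: [0.4818, 0.0815, 0.2481]
eef_rot: [-3.136, -0.039, -0.05]
contact_force: [-17.3, -2.1, 47.6]
gripper_width: 0.0512
```

Finish this stroke, lift, and retreat to +y to clear the top view.

Call:
jog_arm(
  offset=[
    [0,-0.007,0.001],
    [0,-0.006,0.001],
    [0,0,-0.008],
    [0,0,-0.05],
    [0,0,-0.05],
    [0,0,0],
  ],
  turn=[0,0,0,0,0,0],
  fingers=[-0.2,-0.2,-0.2,-0.2,-0.2,-0.2],
)

```text
time_s: 11.18
tool_pos: [0.4771, 0.0953, 0.3603]
eef_rot: [-3.135, -0.042, -0.051]
contact_force: [-0.2, 0.1, -0.7]
gripper_width: 0.0512
```

Call:
jog_arm(
  offset=[
    [-0.01,0.05,0],
    [-0.01,0.06,0],
    [-0.01,0.06,0],
    [-0.01,0.06,0],
    [0,0.04,0],
    [0,0,0],
  ],
  turn=[0,0,0,0,0,0],
  fingers=[-0.2,-0.2,-0.2,-0.2,-0.2,-0.2],
)

```text
time_s: 11.92
tool_pos: [0.4431, -0.1832, 0.355]
eef_rot: [-3.135, -0.047, -0.049]
contact_force: [0.0, 0.7, -0.1]
gripper_width: 0.0514
```

```bash
python3 -c "
from h import *
st();p,d=measure();cv2.imwrite('pics/t7.png',p)"
```

```text
t 11.93 pos [ 0.4431 -0.1832  0.355 ] xang 0.03 down [ 0.031  0.007 -0.999] F [ 0.03  0.74 -0.15] w 0.0514
pin p 0.61 topz 0.0815532132979155 (array([0.48421488, 0.09306311]), np.float64(0.01836320291891944), np.float64(0.2219736130789866), np.float64(0.05884625884377179))
strip 0.68 (array([ 0.72030036, -0.12318351]), np.float64(-0.3946531208200448), np.float64(0.10843094424493693), np.float64(0.0688057659951809)) z 0.11518760361975867
strip 0.58 (array([0.49260195, 0.11268944]), np.float64(0.014117156623406034), np.float64(0.24188483023556723), np.float64(0.02570238193757645)) z 0.01920785634581872
```

View pics/t7.png

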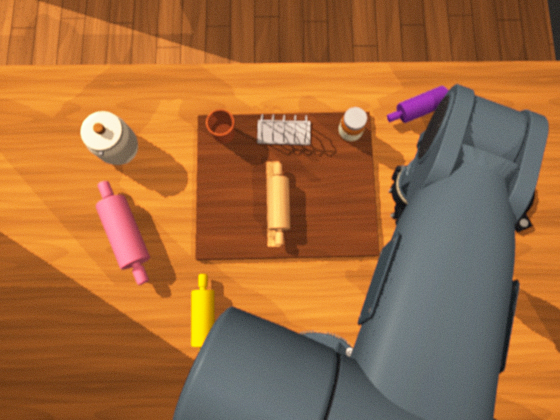

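The top view shows the pin at y=0.093, about 14 mm short of the strip centreline (0.107) and well aligned. One last stroke of about 28 mm finger travel, from 0.086 to 0.114.

```bash
python3 -c "
from h import *
plan([.484,.086,.355],.018,6)"
```

```text
t 12.07 pos [ 0.4434 -0.1805  0.3554] xang 0.0334 down [ 0.031  0.007 -0.999] F [-0.04  0.14 -0.61] w 0.0512
[0.0083, -0.0442, 0.0001] 0.0026
[0.0081, -0.0442, 0.0001] 0.0026
[0.008, -0.0442, 0.0001] 0.0026
[0.0079, -0.0442, 0.0001] 0.0026
[0.0078, -0.0442, 0.0001] 0.0026
[0.0077, -0.0443, 0.0001] 0.0026
```

Call:
jog_arm(
  offset=[
    [0.006,-0.044,0],
    [0.006,-0.044,0],
    [0.006,-0.044,0],
    [0.006,-0.044,0],
    [0.006,-0.044,0],
    [0.006,-0.036,0],
    [0,0,0],
  ],
  turn=[0.002,0.002,0.002,0.002,0.002,0.002,0],
  fingers=[-0.2,-0.2,-0.2,-0.2,-0.2,-0.2,-0.2],
)

```text
time_s: 12.95
tool_pos: [0.4695, 0.0927, 0.3579]
eef_rot: [-3.132, -0.051, -0.049]
contact_force: [-0.7, -0.4, -0.2]
gripper_width: 0.0512
```

Call:
jog_arm(
  offset=[
    [0,0,0.04],
    [0,0,0.04],
    [0,0,0.008],
    [0,0,0],
  ],
  turn=[0,0,0,0],
  fingers=[-0.2,-0.2,-0.2,-0.2],
)

```text
time_s: 13.45
tool_pos: [0.4711, 0.0956, 0.2693]
eef_rot: [-3.132, -0.06, -0.052]
contact_force: [0.9, -0.0, 0.4]
gripper_width: 0.0512
```

Call:
jog_arm(
  offset=[
    [0.008,0.009,0.007],
    [0,0,0],
    [0,0,0.008],
    [0,0,0],
  ],
  turn=[0.02,0,0,0],
  fingers=[-0.2,-0.2,-0.2,-0.2],
)

```text
time_s: 13.95
tool_pos: [0.4818, 0.0862, 0.2565]
eef_rot: [-3.131, -0.025, -0.059]
contact_force: [-0.2, -0.5, -0.7]
gripper_width: 0.051
```

Call:
jog_arm(
  offset=[
    [0,0,0.006],
    [0,0,0.001],
    [0,0,0.0025],
  ],
  turn=[0,0,0],
  fingers=[-0.2,-0.2,-0.2],
)

```text
time_s: 14.32
tool_pos: [0.4822, 0.0865, 0.248]
eef_rot: [-3.131, -0.026, -0.061]
contact_force: [-17.8, -2.0, 62.4]
gripper_width: 0.0511
```

Call:
jog_arm(
  offset=[
    [0,-0.007,0.0015],
    [0,-0.007,0.0015],
  ],
  turn=[0,0],
  fingers=[-0.2,-0.2],
)

```text
time_s: 14.58
tool_pos: [0.4817, 0.1009, 0.2486]
eef_rot: [-3.129, -0.025, -0.063]
contact_force: [-13.0, -0.9, 33.2]
gripper_width: 0.0511
```

Call:
jog_arm(
  offset=[
    [0,-0.007,0.001],
    [0,-0.0055,0.001],
    [0,0,0.0005],
    [0,0,-0.01],
    [0,0,-0.05],
    [0,0,-0.05],
    [0,0,0],
  ],
  turn=[0,0,0,0,0,0,0],
  fingers=[-0.2,-0.2,-0.2,-0.2,-0.2,-0.2,-0.2],
)

```text
time_s: 15.45
tool_pos: [0.476, 0.1131, 0.3634]
eef_rot: [-3.127, -0.028, -0.066]
contact_force: [0.6, 0.5, 0.2]
gripper_width: 0.0516
```

Call:
jog_arm(
  offset=[
    [-0.01,0.06,0],
    [-0.01,0.06,0],
    [-0.01,0.06,0],
    [-0.01,0.06,0],
    [0,0.05,0],
    [0,0,0],
    [0,0,0],
  ],
  turn=[0,0,0,0,0,0,0],
  fingers=[-0.2,-0.2,-0.2,-0.2,-0.2,-0.2,-0.2],
)

```text
time_s: 16.32
tool_pos: [0.4396, -0.1852, 0.3564]
eef_rot: [-3.126, -0.031, -0.066]
contact_force: [0.7, -0.2, 0.1]
gripper_width: 0.0512
```

```bash
python3 -c "
from h import *
st();p,d=measure();cv2.imwrite('pics/t8.png',cv2.resize(p[95:270,185:390],None,fx=3.5,fy=3.3,interpolation=cv2.INTER_CUBIC))"
```

```text
t 16.32 pos [ 0.4396 -0.1852  0.3564] xang 0.0199 down [ 0.042  0.015 -0.999] F [ 0.65 -0.25  0.14] w 0.0512
pin p 0.77 topz 0.08136408506615765 (array([0.48303784, 0.10870523]), np.float64(0.0006432707145767686), np.float64(0.22437786206240812), np.float64(0.0616280087668178))
pin p 0.72 topz 0.10237748024292484 (array([0.68823949, 0.07762745]), np.float64(1.5235491598743538), np.float64(0.14390402538771918), np.float64(0.07304927227727476))
strip 0.55 (array([0.49156899, 0.10747692]), np.float64(0.033108983852724067), np.float64(0.24464422905970956), np.float64(0.03678686649067604)) z 0.019762179851758953
```

View pics/t8.png

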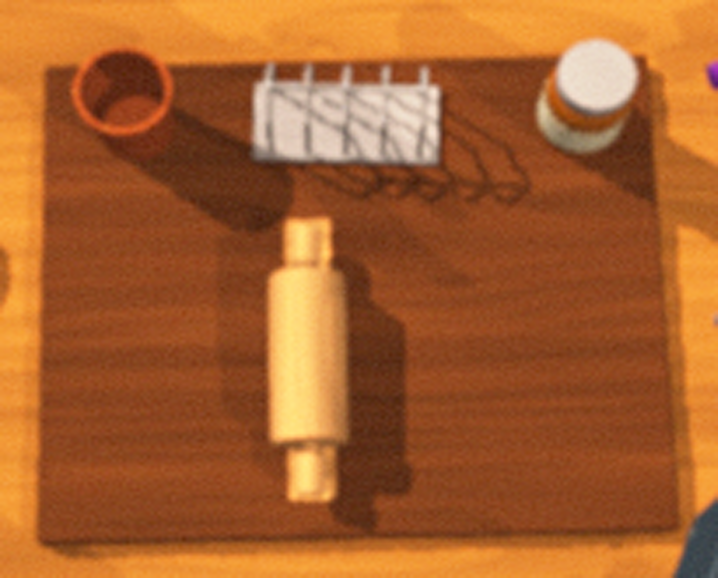

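The crop shows the pin body centred on the strip (body centre at crop column 308, strip at about 310). The cup, jar and rack are where they were, and the arm is clear.

```bash
python3 -c "
from h import *
p,d=measure();print(arm.close_job())"
```

```text
pin p 0.65 topz 0.08146068031588084 (array([0.48304547, 0.10773751]), np.float64(0.010328217982211254), np.float64(0.22443678288287344), np.float64(0.05935852814776162))
strip 0.65 (array([0.48966435, 0.10750092]), np.float64(0.07898878570656415), np.float64(0.23780016440978496), np.float64(0.041793777812361724)) z 0.0198390532222779
strip 0.46 (array([0.70038216, 0.07691513]), np.float64(1.493064699935076), np.float64(0.1498765315934605), np.float64(0.07624482113934125)) z 0.02578258334691257
the job is handed in; nothing more can be done
None
```

I rolled the small wooden pin onto the cork strip in five strokes from above with both fingertips, then lifted clear and handed the job in. No verdict was reported.

**Final checks, from the top camera:**

| Check | Measured | Allowed |
|---|---|---|
| Pin off the strip's centreline | about 1 mm | 10 mm |
| Pin off the strip's middle, lengthwise | about 8 mm | 40 mm |
| Pin angle to the strip (taken before the pin hid part of it) | under 0.02 rad | 0.16 rad |

- **Lying still:** two looks about 0.1 s or more apart put the pin within 1 mm of the same place.
- **Other objects:** the cup, jam jar and toast rack look unmoved in the last picture. I did not measure them.
- **Grasp point:** it stayed around z = 0.092 m in contact, above the 0.078 m limit.
- **Time:** about 16 s of the 61 s allowed.

**Checks that disagreed:**
- **Side camera:** its estimates of the pin were 12 to 20 mm off the top camera's, so I used them only as a rough guide.
- **Strip angle:** the last reading (0.08 rad) is unreliable because the pin covered part of the strip. I kept the earlier clear reading of 0.014 rad.
- **Pressing force:** it reached about 75 N at times, more than I intended but below the 120 N wrist limit.
- **Tool tilt:** the tool had leaned about 0.04 rad by the end. It had no visible effect on the rolling.

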